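Hang the yoke on the drying carousel, turn it to the front and hold it

ROBOT

A 6-joint arm with a two-finger parallel gripper is mounted at the origin on a cart in front of the work surface, level with it; the furniture and walls round the work are solid. World frame = base frame: x ahead of the robot, y to its left, z up, the work surface at z = 0. Lengths are in m, angles in rad, forces in N, time in s.
With the tool pointing down it reaches from about 0.375 to 0.9 m from the base axis. Payload 3.1 kg.
Tool frame: the origin (TCP) lies between the finger pads, 19 mm behind the fingertips; this is the grasp point; z points along the fingers, y is the line along which they close (so a half turn about z gives the same grasp; the last joint's range is limited). The gripper opens to 85 mm and grips with 20 to 120 N. Pads are 22 mm wide; open, the fingers measure 114 mm over their backs; the gripper's body (76 mm by 85 mm) begins 54 mm behind the grasp point. The pads swing forward as they close: fully open they stand 13 mm farther back than shut.
Start: joints at [-1.508, 0.527, 1.433, -0, 1.181, -0.178], TCP at [0.15, -0.607, 0.25] pointing down, gripper open.
Joint ranges: [-3.08, 3.08], [-0.75, 2.2], [0.22, 2.44], [-1.43, 4.57], [0, 2.65], [-2.85, 2.85]. Speed limits (rad/s): [2.79, 2.79, 3.14, 3.14, 3.14, 3.14].

INTERFACE

Orientations are given as a unit quaternion [w, x, y, z].
In Python, from rig import arm, eyes gives the robot as it stands (arm), with the cameras (eyes).
- The arm moves only by the shell command python3 nudge.py 'ROWS' [OPENING] [FORCE]. ROWS is one flat JSON list of numbers that holds 1 to 12 rows one after another, with no inner brackets; each row has 6 numbers: dx, dy, dz in a scale on which 1.0 is 1 m, then a rotation vector rx, ry, rz in fractions of the full range, 1 being pi rad; each row is the pose to reach, as a shift and turn from the pose commanded when the command began, along the tool's axes at that moment; what a row does not reach only later rows make up. A row lasts 1/8 s, in which the tool goes at most 0.0625 m and 0.188 rad, less where a joint would pass 70% of its speed; a pose out of reach is approached as far as the arm can. OPENING is the opening from 0.0 (shut) to 1.0 (fully open), set as the command begins (- or left out keeps the last). The fingers move at their own pace and stop on an object; FORCE is the grip in N (left out, the last holds). Time passes only in rows, so rows that do not move let the fingers close. It prints the time, the measured TCP pose, the force, the opening and the grip force at its end. Input that does not fit is refused with a message, and nothing moves.
- arm.sense(): the state, without advancing time (a new reading comes with each control period).
- eyes.snapshot(name): name is "scene" or "top" or "wrist"; returns the picture (480x640x3 uint8, blue, green, red); there is no depth.
- eyes.calibration(name): a dict with "intrinsics" (3x3 intrinsics, pixels), "R" (3x3) and "t" (3): a world point X has camera coordinates R X + t. Camera axes: x right, y down, z forward; pixel columns grow to the right and rows downward; lengths in m; the calibration is good to about 2 mm. A picture is of the moment at which its call begins: read the wrist's pose just before it. calibration takes no time and is no camera call; for the wrist camera it gives the pose at the moment of the call.
- arm.close_job(): hands the job in; it is judged then, once.
The state is a dict: "t": time; "joint_positions": joint angles; "qd": joint speeds; "joint_efforts": joint torques, N m; "eef_pos": TCP position; "ee_rot": TCP orientation; "contact_force": force on the tool from outside, world axes, zero at the start; "torque": the same for the moment, N m; "opening": opening from 0.0 (shut) to 1.0 (fully open); "grip_force": force on a finger pad.
Only numpy, scipy, OpenCV 4.12 (cv2) and the standard library are available. Lean on these libraries where they do the work, as an engineer would, in place of code of your own. Each camera call takes 0.05 s, during which the arm holds its last target. There are 200 camera calls.

TASK

Hang the loose wooden yoke astride the empty bar of the drying carousel, lowering it on rather than dropping it, and let go of it. Then grip the upright knob at the end of that bar and turn the carousel until the bar points straight along the pointer on the carousel's foot. Finish while still gripping the knob, holding the carousel still there; leave the sanding block, the oil can and the wax tin where they are.

Things in the scene. Friction and masses are not known exactly. Their poses are not given: they have to be found in the camera images.
- carousel: Fixed foot of the drying carousel: dark steel disc 130 mm across, 18 mm high, with a low pointer tongue (24 mm wide, 12 mm high) sticking out along its own -x, roughly towards the robot, to 167 mm from the axis. Origin on the bench on the carousel's vertical turning axis, z up. It cannot move.
- mast_top (a point): Top of the steel mast (34 mm across) in the middle of the rotor, on the turning axis, 138 mm above the bench. The rotor: plywood disc 200 mm across, top 38 mm above the bench, and three level bars 120 degrees apart. Two bars (ends 123 mm from the axis) each carry a fixed closed square wooden frame, 62 mm wide, top 143 mm above the bench; the third is empty, with the knob at its end.
- pointer_tip (a point): Top of the rounded end of the pointer on the foot, 155 mm from the turning axis along the foot's -x, 12 mm above the bench.
- rotor (a joint): Turning angle of the rotor on the foot, rad, about the vertical axis, anticlockwise from above positive. 0 = the empty bar lies exactly over the pointer. Starts between 0.55 and 1.3, is stopped at -1.9 and 1.9; turns easily with a little friction (0.06 N m), no spring; it stays where it is left.
- bar (a point): The empty bar: level steel rod 12 mm across, axis 125 mm above the bench, free from the mast's head (17 mm from the turning axis) to the knob (118 mm from it). Origin on the rod's axis, 68 mm from the turning axis (where the yoke hangs best); its -x points outward along the rod to the knob, z up. Turns with the rotor.
- knob (a point): Upright dark wooden knob at the end of the empty bar, a round post 24 mm across; origin on its own axis at the height of the bar's axis (125 mm above the bench), 130 mm from the turning axis; it reaches from 20 mm below to 60 mm above that. x, y, z as the bar's. A thin brass band, look only, 27 mm across, 5 mm below to 5 mm above the origin. Turns with the rotor.
- yoke: Loose wooden yoke, about 0.12 kg, standing on two legs: an upside-down U with a stem. Origin between the feet, z up. 28 mm thick along x, 68 wide along y, 140 high. Legs 14 wide, 40 apart inside; above them a 45 degree upside-down V crotch, apex 80 mm above the feet; crosspiece 80 to 98. Hangs with x along the bar, either way round, bar in the crotch, feet then 53 mm above the bench.
- yoke_notch (a point): Where the bar's axis lies when the yoke hangs on it: on the yoke's middle line, 71.5 mm above its feet.
- yoke_stem (a point): In the yoke's square stem (18 by 18 mm, sides along the yoke's x and y, from 98 to 140 mm above its feet, made to be gripped from above), 120 mm above its feet.
- sanding_block: Cork sanding block, 64 x 112 x 34 mm, bystander; origin under its centre.
- oil_can: Small pump oil can with a thin spout, 60 mm across, 145 mm high, bystander; origin under its centre.
- wax_tin: Flat round wax tin, 72 mm across, 25 mm high, bystander; origin under its centre.

How it is judged:
By the outcome, as a careful person would: the job done as asked, in the order asked, and still so for the second after the job is handed in, while the arm keeps its last pose, push and grip.
It also fails if it takes over 50 s, if anything falls off the work surface, if the arm or the gripper's body presses on something with over 40 N, if the wrist force passes 120 N, or if a joint passes its speed limit or range.

## Working session

There is one attempt and no reset: what is moved stays moved. The work goes in short steps, Python scripts to look and compute and a shell command to move; the robot and the scene stay as the last step left them, time stands still between calls to the robot, and variables do not carry over. Pictures are saved under pics/ and viewed, at most 10 in all, crops included, and the job is handed in when it is done.

```bash
ls; mkdir -p pics
python3 - <<'E'
from rig import arm, eyes
import cv2
for n in("scene","top"):
    cv2.imwrite(f"pics/{n}0.png",eyes.snapshot(n)); c=eyes.calibration(n); print(n,c)
s=arm.sense();print(s)
E
```

```text
nudge.py
pics
rig.py
scene {'intrinsics': array([[433.54985221,   0.        , 310.07631509],
       [  0.        , 433.54985221, 241.51623507],
       [  0.        ,   0.        ,   1.        ]]), 'R': array([[-0.83030322, -0.55730819,  0.00203721],
       [-0.44644011,  0.66292992, -0.60101177],
       [ 0.33359825, -0.49993151, -0.79923757]]), 't': array([0.42189607, 0.31240519, 0.84954678])}
top {'intrinsics': array([[610.73577981,   0.        , 315.23105054],
       [  0.        , 610.73577981, 245.74792361],
       [  0.        ,   0.        ,   1.        ]]), 'R': array([[-0.00924184, -0.99995216,  0.00320517],
       [-0.99823651,  0.00903792, -0.05867015],
       [ 0.05863837, -0.00374174, -0.99827228]]), 't': array([-0.03876444,  0.53059519,  1.37438206])}
{'t': 0.1, 'joint_positions': array([-1.50748083e+00,  5.28399597e-01,  1.43376521e+00,  1.63017243e-05,
        1.18142450e+00, -1.78488879e-01]), 'qd': array([-0.00115352, -0.00165346, -0.00300083,  0.00120948,  0.00035747,
        0.00014937]), 'joint_efforts': array([-3.49874390e-04, -4.43305278e+01, -1.78585821e+01, -3.18037646e-04,
        3.86445856e-03,  1.67610406e-07]), 'eef_pos': array([ 0.14965967, -0.6061903 ,  0.24911808]), 'ee_rot': array([-9.96237389e-04,  9.92700108e-01,  1.20604719e-01,  6.49836917e-05]), 'contact_force': array([ 0.56501862,  0.27966142, -1.39662921]), 'torque': array([-0.02077448,  0.00231657, -0.03551123]), 'grip_force': 0.0, 'opening': 1.0024150043115814}
```

View pics/scene0.png

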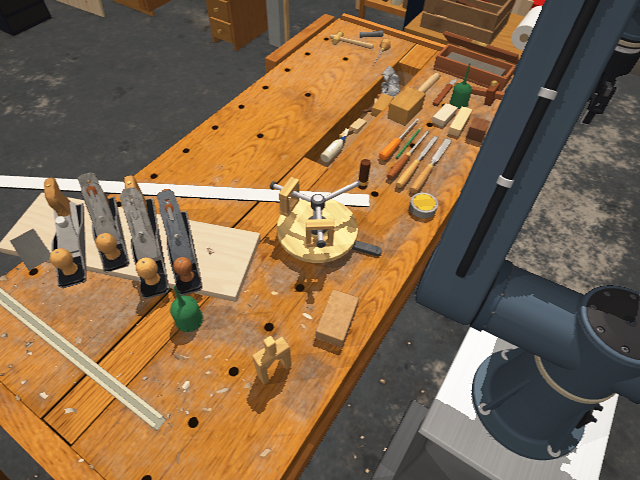

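View pics/top0.png

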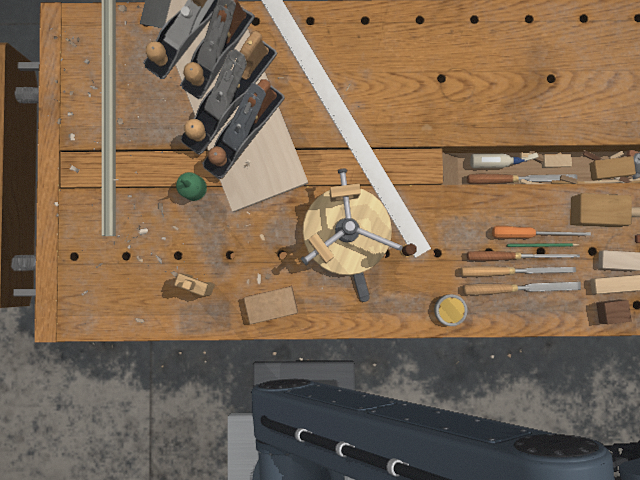

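The scene view shows the yoke at about (272,358), the mast top at (318,200) and the knob at (364,170). In the top view the yoke is at (192,285), the mast at (349,229), the knob at (410,250) and the pointer end at (363,297). I'll enlarge these areas.

Run:
```python
import cv2,numpy as np
s=cv2.imread("pics/scene0.png");t=cv2.imread("pics/top0.png")
def c(im,x,y,w,h,k,W,H):
    return cv2.resize(im[y:y+h,x:x+w],(w*k,h*k),interpolation=cv2.INTER_CUBIC)
a=np.hstack([c(t,160,260,60,50,6,0,0),c(s,245,325,60,70,6,0,0)[:300]])
# top yoke 360x300 ; scene yoke 360x300 (rows 325-375)
b=np.hstack([c(t,295,160,140,150,2,0,0),c(s,265,150,125,150,2,0,0)])
cv2.imwrite("pics/y.png",a)
b=np.hstack([c(t,300,165,130,140,3,0,0)[:420],c(s,265,150,125,140,3,0,0)])
cv2.imwrite("pics/c.png",b);print(a.shape,b.shape)
```

```text
(300, 720, 3) (420, 765, 3)
```

View pics/y.png

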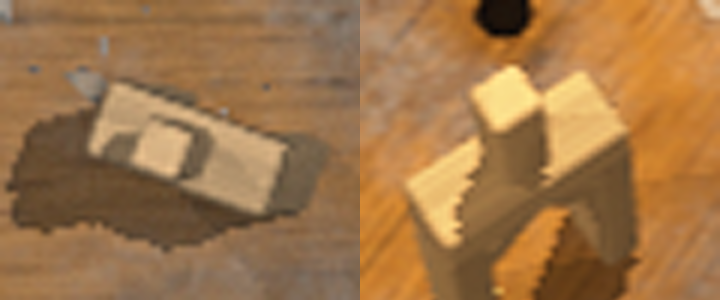

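View pics/c.png

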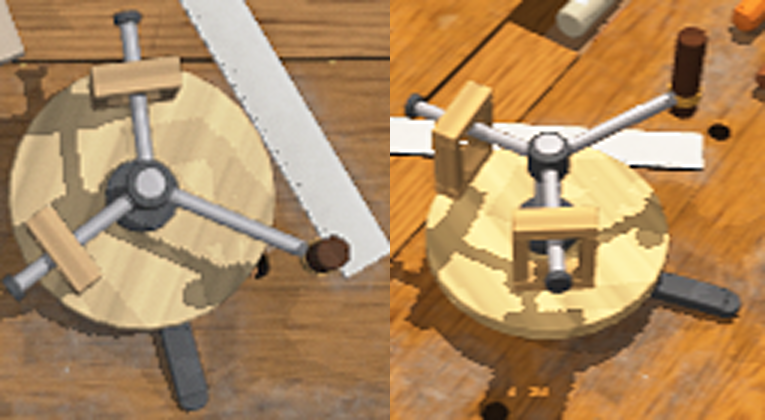

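```bash
cat > h.py <<'E'
import numpy as np
from rig import arm, eyes
C={n:eyes.calibration(n) for n in("scene","top")}
def ray(c,p):
    d=c["R"].T@np.linalg.inv(c["intrinsics"])@[*p,1.]; return -c["R"].T@c["t"],d/np.linalg.norm(d)
def tri(obs):
    A=0;b=0
    for c,p in obs:
        o,d=ray(c,p);M=np.eye(3)-np.outer(d,d);A=A+M;b=b+M@o
    X=np.linalg.solve(A,b);return X,[round(1e3*np.linalg.norm(np.cross(X-ray(c,p)[0],ray(c,p)[1])),1) for c,p in obs]
def plane(c,p,z):
    o,d=ray(c,p);return o+d*(z-o[2])/d[2]
E
python3 - <<'E'
from h import *
np.set_printoptions(precision=4,suppress=True)
P=dict(stemtop=((187,284.5),(269.5,341.3),.14),cross=((191.5,284.5),(271.2,351.3),.098),mast=((349.7,226.3),(318,197.7),.138),knobtop=((409.3,249.3),(365,161.7),.185),ptip=((362.7,295.7),(375.7,249.3),.012))
for k,(a,b,z) in P.items():
    print(k,*tri([(C["top"],a),(C["scene"],b)]),plane(C["top"],a,z),plane(C["scene"],b,z))
q=[plane(C["top"],(160+x/6,260+y/6),.098)[:2] for x,y in((113,80),(287,142),(268,213),(90,153))]
print(q,[np.degrees(np.arctan2(*(v)[::-1])) for v in(q[1]-q[0],q[2]-q[3])])
q=[plane(C["scene"],(245+(x-360)/6,325+y/6),.098)[:2] for x,y in((405,185),(585,70),(628,130),(450,248))]
print(q,[np.degrees(np.arctan2(*(v)[::-1])) for v in(q[1]-q[0],q[2]-q[3])])
E
```

```text
stemtop [0.4457 0.223  0.1371] [np.float64(0.6), np.float64(0.6)] [0.4452 0.2221 0.14  ] [0.4452 0.2242 0.14  ]
cross [0.4457 0.2229 0.0917] [np.float64(0.8), np.float64(0.8)] [0.445  0.2212 0.098 ] [0.4444 0.2251 0.098 ]
mast [ 0.5632 -0.1148  0.14  ] [np.float64(0.6), np.float64(0.6)] [ 0.5629 -0.1152  0.138 ] [ 0.5647 -0.1161  0.138 ]
knobtop [ 0.5119 -0.2302  0.1874] [np.float64(0.7), np.float64(0.7)] [ 0.5115 -0.2309  0.185 ] [ 0.5136 -0.2323  0.185 ]
ptip [ 0.4163 -0.1501  0.0135] [np.float64(0.5), np.float64(0.5)] [ 0.4158 -0.1504  0.012 ] [ 0.4172 -0.1509  0.012 ]
[array([0.4691, 0.2483]), array([0.4465, 0.1864]), array([0.4214, 0.1931]), array([0.4432, 0.2563])] [np.float64(-110.05133472827983), np.float64(-109.05658774764613)]
[array([0.4678, 0.2514]), array([0.4442, 0.1897]), array([0.4212, 0.1985]), array([0.444 , 0.2595])] [np.float64(-110.92160343149214), np.float64(-110.50263933093247)]
```

Careful with the scale: turns go in shares of pi rad. That gives: -0.16 rad is -0.0509.

```bash
python3 nudge.py '[0.052, -0.025, 0, 0, 0, -0.0509, 0.104, -0.05, 0, 0, 0, -0.1019, 0.156, -0.075, 0, 0, 0, -0.1528, 0.208, -0.1, 0, 0, 0, -0.2037, 0.26, -0.125, 0, 0, 0, -0.2546, 0.312, -0.15, 0, 0, 0, -0.3056, 0.363, -0.175, 0, 0, 0, -0.3565, 0.376, -0.23, 0, 0, 0, -0.4074, 0.388, -0.285, 0, 0, 0, -0.4584, 0.4, -0.34, 0, 0, 0, -0.5093, 0.412, -0.395, 0, 0, 0, -0.5602, 0.424, -0.45, 0, 0, 0, -0.6112]' 1.0
cat > g.py <<'E'
# work out shift/turn in tool axes to target x y z yawOfToolY(deg), tool straight down
import sys
from h import *
from scipy.spatial.transform import Rotation as Q
x,y,z,a=map(float,sys.argv[1:]);s=arm.sense()
q=s["ee_rot"];R=Q.from_quat([*q[1:],q[0]]).as_matrix()
a=np.radians(a);Y=np.array([np.cos(a),np.sin(a),0]);Z=np.array([0,0,-1.]);T=np.c_[np.cross(Y,Z),Y,Z]
print(np.round(R.T@([x,y,z]-s["eef_pos"]),4),np.round(Q.from_matrix(R.T@T).as_rotvec(),3),"yawY",np.degrees(np.arctan2(R[1,1],R[0,1])).round(1),s["eef_pos"].round(4),s["contact_force"].round(1))
E
python3 g.py .445 .2225 .25 70
```

```text
t: 1.6
eef_pos: [0.4532, -0.0666, 0.2498]
ee_rot: [-0.0, 0.468, 0.884, 0.0]
contact_force: [0.7, 0.3, 0.2]
opening: 0.999
grip_force: 0.0
[ 2.438e-01  1.555e-01 -1.000e-04] [ 0.    -0.    -0.626] yawY 34.1 [ 0.4532 -0.0666  0.2498] [0.7 0.3 0.2]
```

In the tool's units: -0.626 rad is -0.1993.

```bash
python3 nudge.py '[0.04, 0.026, 0, 0, 0, -0.0318, 0.08, 0.052, 0, 0, 0, -0.0637, 0.12, 0.078, 0, 0, 0, -0.0955, 0.16, 0.104, 0, 0, 0, -0.1273, 0.2, 0.13, 0, 0, 0, -0.1592, 0.244, 0.1555, 0, 0, 0, -0.1993, 0.244, 0.1555, 0, 0, 0, -0.1993]'
python3 - <<'E'
from h import *
import cv2
cv2.imwrite("pics/w1.png",eyes.snapshot("wrist"));c=eyes.calibration("wrist");print(c)
for z,p in((.14,[.4455,.2225,.14]),):
    v=c["intrinsics"]@(c["R"]@p+c["t"]);print(v[:2]/v[2])
E
```

```text
t: 2.48
eef_pos: [0.4459, 0.2237, 0.2497]
ee_rot: [-0.0, 0.173, 0.985, 0.0]
contact_force: [0.1, -0.1, -0.5]
opening: 0.998
grip_force: 0.0
{'intrinsics': array([[336.5802723,   0.       , 315.4541788],
       [  0.       , 336.5802723, 239.0200344],
       [  0.       ,   0.       ,   1.       ]]), 'R': array([[ 3.44164437e-01,  9.38909353e-01, -2.60312118e-04],
       [ 9.01467720e-01, -3.30362380e-01,  2.79672395e-01],
       [ 2.62501030e-01, -9.64879554e-02, -9.60095455e-01]]), 't': array([-0.36154665, -0.36469428,  0.28351909])}
[316.34798268 242.54035233]
```

View pics/w1.png

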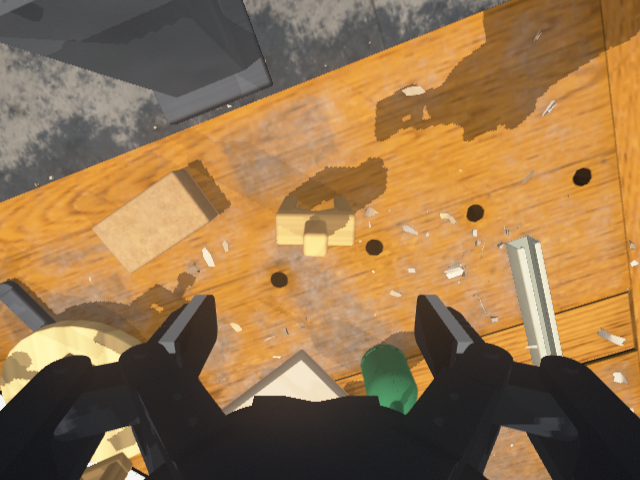

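The stem top is at about (316,244), where I predicted (316,242), and the crosspiece is level in the image, so the yaw is aligned. I'll descend and grip.

```bash
python3 g.py .4455 .2225 .123 69.8; python3 nudge.py '[0, 0, 0.03, 0, 0, 0, 0, -0.001, 0.06, 0, 0, 0, 0, -0.001, 0.09, 0, 0, 0, 0, -0.001, 0.115, 0, 0, 0, 0, -0.001, 0.127, 0, 0, 0, 0, -0.001, 0.127, 0, 0, 0]'; python3 nudge.py '[0, 0, 0, 0, 0, 0, 0, 0, 0, 0, 0, 0, 0, 0, 0, 0, 0, 0, 0, 0, 0, 0, 0, 0, 0, 0, 0, 0, 0, 0, 0, 0, 0, 0, 0, 0]' 0.0 40
```

```text
[0.0006 0.0003 0.1266] [-0.001 -0.001  0.002] yawY 69.9 [0.4461 0.2221 0.2496] [ 0.  -0.2 -0.7]
t: 3.28
eef_pos: [0.4462, 0.219, 0.1225]
ee_rot: [-0.001, 0.177, 0.984, -0.0]
contact_force: [-0.2, 0.3, -0.5]
opening: 0.998
grip_force: 0.0
t: 4.03
eef_pos: [0.4463, 0.22, 0.123]
ee_rot: [-0.0, 0.176, 0.984, -0.0]
contact_force: [0.9, -0.2, 0.1]
opening: 0.203
grip_force: 42.5
```

```bash
python3 nudge.py '[0, 0, -0.02, 0, 0, 0, 0, 0, -0.06, 0, 0, 0, 0, 0, -0.11, 0, 0, 0, 0, 0, -0.16, 0, 0, 0, 0, 0, -0.21, 0, 0, 0, 0, 0, -0.24, 0, 0, 0]'; python3 g.py .5355 -.1771 .36 -24
```

```text
t: 4.78
eef_pos: [0.4467, 0.2201, 0.3655]
ee_rot: [0.002, 0.176, 0.984, 0.001]
contact_force: [0.4, 0.2, -2.6]
opening: 0.205
grip_force: 42.3
[-0.2208 -0.3418  0.0055] [4.000e-03 1.000e-03 1.636e+00] yawY 69.7 [0.4467 0.2201 0.3655] [ 0.4  0.2 -2.6]
```

In the tool's units: 1.636 rad is 0.5208.

```bash
python3 nudge.py '[-0.022, -0.034, 0, 0, 0, 0.0519, -0.044, -0.068, 0, 0, 0, 0.1041, -0.066, -0.102, 0, 0, 0, 0.156, -0.088, -0.136, 0, 0, 0, 0.2082, -0.11, -0.17, 0, 0, 0, 0.2604, -0.132, -0.204, 0, 0, 0, 0.3126, -0.154, -0.238, 0, 0, 0, 0.3645, -0.176, -0.272, 0, 0, 0, 0.4167, -0.198, -0.306, 0, 0, 0, 0.4686, -0.2208, -0.3418, 0, 0, 0, 0.5208, -0.2208, -0.3418, 0, 0, 0, 0.5208, -0.2208, -0.3418, 0, 0, 0, 0.5208]'; python3 g.py .5355 -.1771 .24 -24
python3 - <<'E'
from h import *
import cv2
w=eyes.snapshot("wrist");c=eyes.calibration("wrist");np.savez("w2.npz",**c)
t=eyes.snapshot("top");s=eyes.snapshot("scene")
cv2.imwrite("pics/w2.png",w);cv2.imwrite("pics/t2.png",t);cv2.imwrite("pics/s2.png",s)
b=np.hstack([cv2.resize(s[120:270,250:400],(300,300),interpolation=cv2.INTER_CUBIC),cv2.resize(w,(500,375))[:300]])
cv2.imwrite("pics/m2.png",b)
for p in([.5632,-.115,.138],[.5119,-.2302,.185],[.5355,-.1771,.125]):
    v=c["intrinsics"]@(c["R"]@p+c["t"]);print(v[:2]/v[2])
E
```

```text
t: 6.28
eef_pos: [0.5345, -0.1767, 0.3622]
ee_rot: [-0.001, 0.839, 0.545, -0.0]
contact_force: [0.3, -0.0, -1.3]
opening: 0.206
grip_force: 42.3
[-1.000e-04  1.400e-03  1.222e-01] [-0.002 -0.001  0.   ] yawY -24.0 [ 0.5345 -0.1767  0.3622] [ 0.3 -0.  -1.3]
[317.64463543 144.38498245]
[317.54669306 280.05979244]
[317.4076765  208.97771248]
```

View pics/w2.png

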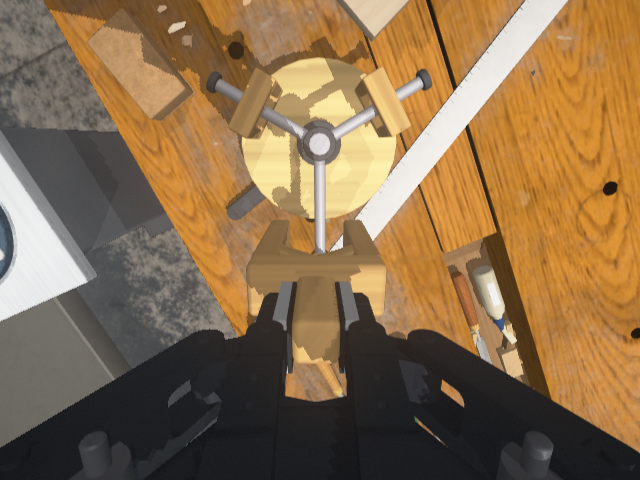

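Run:
```python
import cv2
w=cv2.imread("pics/w2.png");cv2.imwrite("pics/w2c.png",cv2.resize(w[120:310,235:400],None,fx=3,fy=3,interpolation=cv2.INTER_CUBIC))
g=w.astype(int)
for r in(165,180,195,210,225,240): print(r,[tuple(g[r,c]) for c in range(311,330)][::1] if r in(180,225) else '')
```

```text
165 
180 [(np.int64(153), np.int64(223), np.int64(245)), (np.int64(154), np.int64(224), np.int64(245)), (np.int64(151), np.int64(220), np.int64(243)), (np.int64(111), np.int64(123), np.int64(137)), (np.int64(139), np.int64(142), np.int64(150)), (np.int64(164), np.int64(166), np.int64(174)), (np.int64(185), np.int64(185), np.int64(193)), (np.int64(197), np.int64(197), np.int64(205)), (np.int64(219), np.int64(218), np.int64(224)), (np.int64(231), np.int64(230), np.int64(234)), (np.int64(227), np.int64(226), np.int64(231)), (np.int64(216), np.int64(215), np.int64(221)), (np.int64(207), np.int64(207), np.int64(214)), (np.int64(187), np.int64(188), np.int64(197)), (np.int64(141), np.int64(184), np.int64(211)), (np.int64(152), np.int64(223), np.int64(245)), (np.int64(153), np.int64(222), np.int64(245)), (np.int64(155), np.int64(223), np.int64(245)), (np.int64(154), np.int64(223), np.int64(246))]
195 
210 
225 [(np.int64(57), np.int64(131), np.int64(191)), (np.int64(57), np.int64(124), np.int64(182)), (np.int64(56), np.int64(118), np.int64(174)), (np.int64(68), np.int64(110), np.int64(149)), (np.int64(120), np.int64(124), np.int64(132)), (np.int64(153), np.int64(153), np.int64(160)), (np.int64(173), np.int64(174), np.int64(181)), (np.int64(192), np.int64(191), np.int64(198)), (np.int64(212), np.int64(211), np.int64(218)), (np.int64(230), np.int64(230), np.int64(233)), (np.int64(239), np.int64(238), np.int64(241)), (np.int64(218), np.int64(216), np.int64(221)), (np.int64(209), np.int64(207), np.int64(215)), (np.int64(187), np.int64(187), np.int64(194)), (np.int64(103), np.int64(139), np.int64(170)), (np.int64(66), np.int64(129), np.int64(185)), (np.int64(68), np.int64(132), np.int64(189)), (np.int64(68), np.int64(137), np.int64(196)), (np.int64(68), np.int64(138), np.int64(197))]
240
```

View pics/w2c.png

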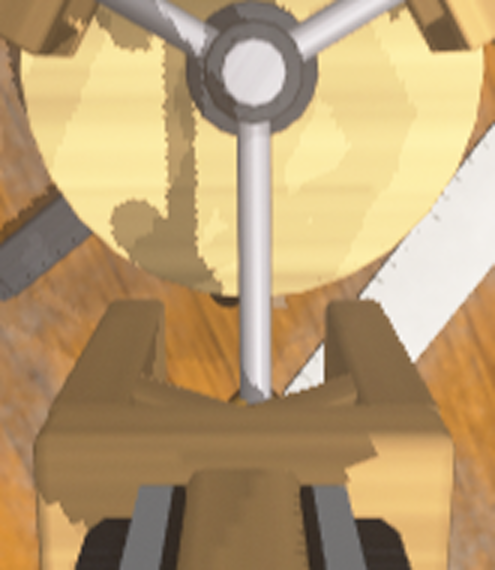

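The bar is centred at column 319.5 and the yoke's crosspiece at 316.5. With their depths, the bar is 3–4 mm along +y of the tool. The mast is at (319.5,144), as predicted. I'll shift by 3 mm and lower until the bar lies between the legs.

```bash
python3 nudge.py '[0, 0.003, 0.02, 0, 0, 0, 0, 0.003, 0.055, 0, 0, 0, 0, 0.003, 0.09, 0, 0, 0, 0, 0.003, 0.12, 0, 0, 0, 0, 0.003, 0.145, 0, 0, 0, 0, 0.003, 0.16, 0, 0, 0, 0, 0.003, 0.16, 0, 0, 0, 0, 0.003, 0.16, 0, 0, 0]'; python3 g.py .5355 -.1771 .1765 -24
python3 - <<'E'
from h import *
import cv2
w=eyes.snapshot("wrist");s=eyes.snapshot("scene")
b=np.hstack([cv2.resize(s[120:245,290:415],(500,500),interpolation=cv2.INTER_CUBIC),cv2.resize(w[100:350,240:390],(300,500))])
cv2.imwrite("pics/m3.png",b)
E
```

```text
t: 7.42
eef_pos: [0.5386, -0.1786, 0.2041]
ee_rot: [0.001, 0.839, 0.545, 0.001]
contact_force: [0.5, 0.8, 0.2]
opening: 0.204
grip_force: 42.3
[ 0.0001 -0.0035  0.0276] [0.002 0.    0.   ] yawY -24.0 [ 0.5386 -0.1786  0.2041] [0.5 0.8 0.2]
```

View pics/m3.png

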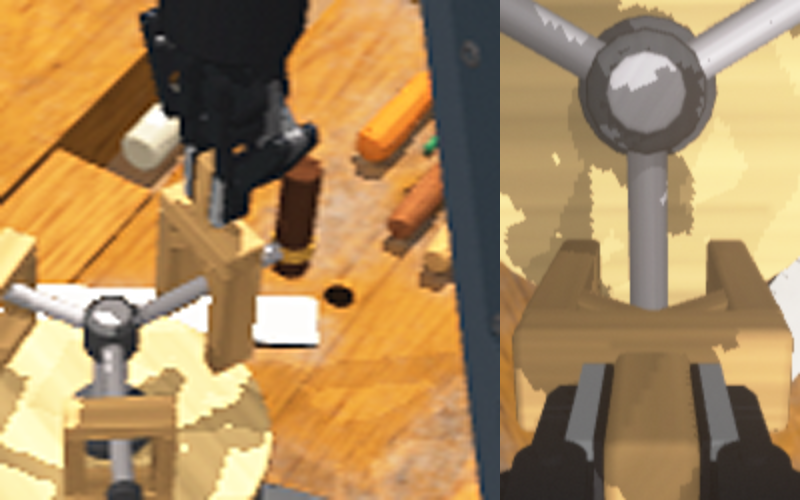

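The bar is between the legs, at x≈648 in the crop against a yoke centre of 652, so about 1 mm to the left. I'll shift 1 mm and lower slowly.

```bash
python3 nudge.py '[0, -0.001, 0.006, 0, 0, 0, 0, -0.001, 0.012, 0, 0, 0, 0, -0.001, 0.017, 0, 0, 0, 0, -0.001, 0.021, 0, 0, 0, 0, -0.001, 0.024, 0, 0, 0, 0, -0.001, 0.025, 0, 0, 0]'; python3 nudge.py '[0, 0, 0.001, 0, 0, 0, 0, 0, 0.002, 0, 0, 0, 0, 0, 0.002, 0, 0, 0]'; python3 g.py .5355 -.1771 .1765 -24
```

```text
t: 8.28
eef_pos: [0.5369, -0.178, 0.1777]
ee_rot: [-0.0, 0.839, 0.545, -0.0]
contact_force: [0.6, -0.4, -1.3]
opening: 0.204
grip_force: 42.4
t: 8.65
eef_pos: [0.5375, -0.1782, 0.1764]
ee_rot: [0.001, 0.839, 0.545, 0.0]
contact_force: [0.1, 0.0, -0.7]
opening: 0.205
grip_force: 42.4
[ 0.0002 -0.0023 -0.0001] [ 0.002  0.    -0.   ] yawY -24.0 [ 0.5375 -0.1782  0.1764] [ 0.1  0.  -0.7]
```

```bash
for i in 1 2; do python3 nudge.py '[0, 0, 0.001, 0, 0, 0, 0, 0, 0.001, 0, 0, 0]' | grep -E 'eef|contact'; done
```

```text
eef_pos: [0.5375, -0.1783, 0.1762]
contact_force: [0.2, 0.0, 5.8]
eef_pos: [0.5378, -0.1785, 0.1762]
contact_force: [-0.2, 1.1, 9.6]
```

```bash
python3 nudge.py '[0, 0, -0.001, 0, 0, 0, 0, 0, -0.001, 0, 0, 0]' | grep -E 'eef|contact'; python3 nudge.py '[0, 0, 0, 0, 0, 0, 0, 0, 0, 0, 0, 0, 0, 0, 0, 0, 0, 0, 0, 0, 0, 0, 0, 0]' 0.7 | grep -E 'eef|contact|open'; python3 nudge.py '[0, 0, -0.01, 0, 0, 0, 0, 0, -0.03, 0, 0, 0, 0, 0, -0.06, 0, 0, 0, 0, 0, -0.09, 0, 0, 0, 0, 0, -0.12, 0, 0, 0, 0, 0, -0.15, 0, 0, 0, 0, 0, -0.15, 0, 0, 0]' 1.0
python3 - <<'E'
from h import *
import cv2
w=eyes.snapshot("wrist");s=eyes.snapshot("scene");c=eyes.calibration("wrist");np.savez("w4.npz",**c)
b=np.hstack([cv2.resize(s[130:255,285:385],(400,500),interpolation=cv2.INTER_CUBIC),cv2.resize(w[100:350,220:420],(400,500))])
cv2.imwrite("pics/m4.png",b)
for p in([.5632,-.115,.138],[.5103,-.2336,.185],[.5355,-.1771,.1935]):
    v=c["intrinsics"]@(c["R"]@p+c["t"]);v=v[:2]/v[2];print(v,(v-[220,100])*2+[400,0])
E
```

```text
eef_pos: [0.5377, -0.1783, 0.1762]
contact_force: [-0.1, -0.3, 7.7]
eef_pos: [0.5368, -0.1779, 0.1747]
contact_force: [0.5, 0.7, 0.8]
opening: 0.697
t: 10.78
eef_pos: [0.5383, -0.1787, 0.3283]
ee_rot: [0.003, 0.839, 0.545, 0.002]
contact_force: [0.6, -0.4, 0.3]
opening: 0.997
grip_force: 0.0
[314.55529847 143.96938098] [589.11059694  87.93876195]
[314.50716729 300.57300221] [589.01433458 401.14600441]
[314.41740089 234.1755485 ] [588.83480178 268.351097  ]
```

View pics/m4.png

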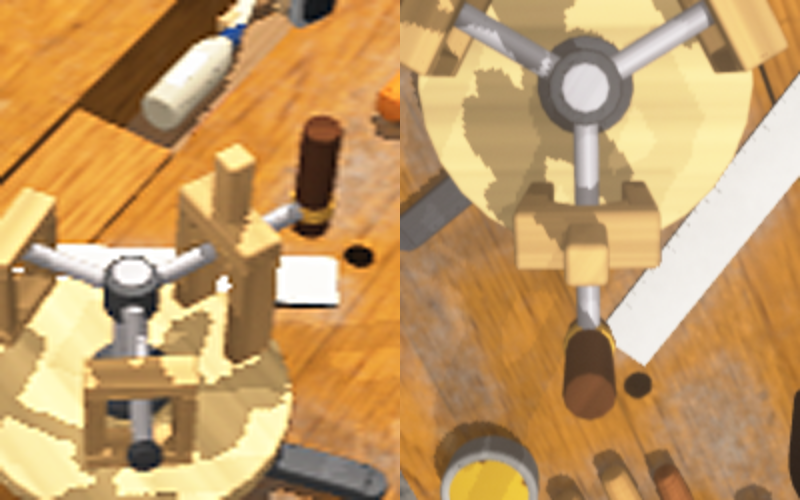

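The yoke hangs on the bar. The knob top is at crop (590,394), i.e. wrist pixel (315,297), and the mast top is at (585,87), as predicted.

```bash
python3 - <<'E'
from h import *
c=dict(np.load("w4.npz"))
print("knob",plane(c,(315,297),.185),"mast",plane(c,(312.5,143.5),.138))
print(tri([(c,(315,297)),(C["top"],(409.3,249.3)),(C["scene"],(365,161.7))]))
E
python3 g.py .5113 -.2315 .165 -23.5
```

```text
knob [ 0.51206943 -0.23068122  0.185     ] mast [ 0.56169336 -0.11388787  0.138     ]
(array([ 0.51213819, -0.23022526,  0.1869651 ]), [np.float64(0.5), np.float64(0.9), np.float64(0.5)])
[-0.0594 -0.0012  0.16  ] [-0.    -0.    -0.009] yawY -24.0 [ 0.5366 -0.1778  0.325 ] [-0.1  1.5 -1. ]
```

```bash
python3 nudge.py '[-0.03, -0.001, 0, 0, 0, 0, -0.0585, -0.001, 0, 0, 0, 0, -0.0585, -0.001, 0.03, 0, 0, 0, -0.0585, -0.001, 0.07, 0, 0, 0, -0.0585, -0.001, 0.11, 0, 0, 0, -0.0585, -0.001, 0.14, 0, 0, 0, -0.0585, -0.001, 0.16, 0, 0, 0, -0.0585, -0.001, 0.16, 0, 0, 0]'; python3 nudge.py '[0, 0, 0, 0, 0, 0, 0, 0, 0, 0, 0, 0, 0, 0, 0, 0, 0, 0, 0, 0, 0, 0, 0, 0, 0, 0, 0, 0, 0, 0, 0, 0, 0, 0, 0, 0]' 0.0 40;  python3 g.py .5113 -.2315 .165 -23.5
```

```text
t: 11.88
eef_pos: [0.5103, -0.2297, 0.1621]
ee_rot: [-0.003, 0.839, 0.545, -0.001]
contact_force: [-0.2, 0.7, 1.0]
opening: 1.0
grip_force: 0.0
t: 12.62
eef_pos: [0.5128, -0.2313, 0.166]
ee_rot: [0.001, 0.839, 0.545, 0.0]
contact_force: [-0.2, 0.4, 7.0]
opening: 0.272
grip_force: 39.4
[-0.0007 -0.0013  0.001 ] [ 0.002  0.    -0.009] yawY -24.0 [ 0.5128 -0.2313  0.166 ] [-0.2  0.4  7. ]
```

In the tool's units: 0.86 rad is 0.2737.

```bash
python3 nudge.py '[0.0003, -0.0104, 0, 0, 0, 0.0255, 0.0014, -0.0207, 0, 0, 0, 0.0509, 0.0033, -0.031, 0, 0, 0, 0.0764, 0.006, -0.041, 0, 0, 0, 0.1019, 0.0095, -0.0508, 0, 0, 0, 0.1273, 0.0138, -0.0602, 0, 0, 0, 0.1528, 0.0189, -0.0693, 0, 0, 0, 0.1783, 0.0246, -0.078, 0, 0, 0, 0.2037, 0.0311, -0.0862, 0, 0, 0, 0.2292, 0.0381, -0.0938, 0, 0, 0, 0.2546, 0.0438, -0.0991, 0, 0, 0, 0.2737, 0.0438, -0.0991, 0, 0, 0, 0.2737]'
python3 - <<'E'
from h import *
import cv2
w=eyes.snapshot("wrist");t=eyes.snapshot("top");s=eyes.snapshot("scene");c=eyes.calibration("wrist");np.savez("w5.npz",**c)
for n,i in(("w",w),("t",t),("s",s)):cv2.imwrite(f"pics/{n}5.png",i)
b=np.hstack([cv2.resize(s[140:265,285:385],(400,500),interpolation=cv2.INTER_CUBIC),cv2.resize(w[:400,120:440],(400,500))])
cv2.imwrite("pics/m5.png",b)
E
python3 g.py .4368 -.145 .165 -76.2
```

```text
t: 14.12
eef_pos: [0.4429, -0.151, 0.166]
ee_rot: [0.001, 0.989, 0.145, 0.004]
contact_force: [7.5, 2.2, 1.9]
opening: 0.271
grip_force: 39.5
[-0.0041 -0.0077  0.0009] [ 0.004 -0.007  0.05 ] yawY -73.4 [ 0.443  -0.1512  0.166 ] [7.4 3.  3.1]
```

View pics/m5.png

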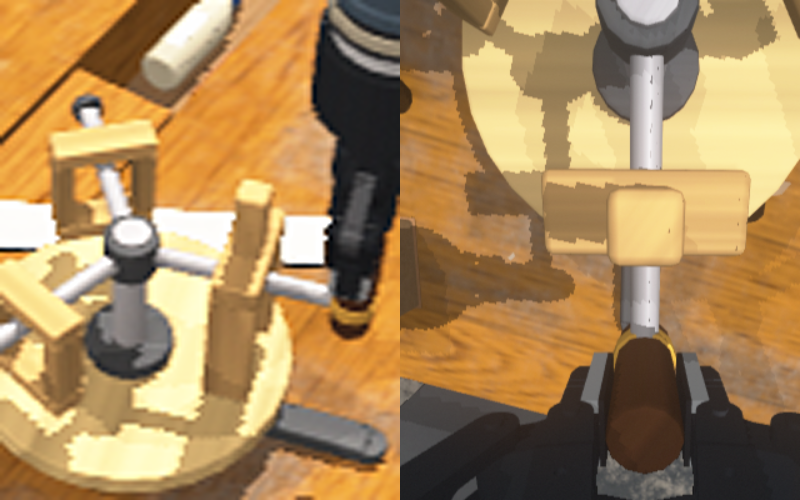

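The knob is gripped and the yoke still hangs. In the wrist crop the bar runs vertically at x≈646, and the pointer tongue is just clear of the bar on the clockwise side. I've used all ten pictures, so I'll measure the remaining angle with image code: bar direction from the wrist view, pointer direction from the first top and scene views.

```bash
cat > m.py <<'E'
from h import *
import cv2
ang=lambda v:np.degrees(np.arctan2(v[1],v[0])).round(2)
def pointer(cam,im,box):
    x0,x1,y0,y1=box;g=im[y0:y1,x0:x1].astype(int)
    m=((g.max(2)-g.min(2)<22)&(g.max(2)<120)).astype(np.uint8)
    n,l,st,_=cv2.connectedComponentsWithStats(m);k=1+np.argmax(st[1:,4]);ys,xs=np.nonzero(l==k)
    P=np.array([plane(C[cam],(x+x0,y+y0),.012)[:2] for x,y in zip(xs,ys)])
    v=cv2.fitLine(P.astype(np.float32),cv2.DIST_L2,0,1e-4,1e-4).ravel();d=v[:2]*(-1 if v[0]>0 else 1);o=v[2:]
    u=(P-o)@d;w=(P-o)@[-d[1],d[0]]
    print(cam,"pointer dir",ang(d),"width mm",(1e3*np.ptp(w)).round(1),"len",(1e3*np.ptp(u)).round(1),"npx",len(P),"axis->tip",ang(o+d*u.max()-[.563,-.114]),"through",o, "lateral of axis mm",(1e3*((np.array([.563,-.114])-o)@[-d[1],d[0]])).round(1));return o,d
def bar(c,w,r0,r1):
    pts=[]
    for r in range(r0,r1,4):
        g=w[r,290:345].astype(int);m=(g.max(1)-g.min(1)<30)&(g.max(1)>90);xs=np.nonzero(m)[0]
        if len(xs)>8: pts.append((290+(xs[0]+xs[-1])/2,r,len(xs)))
    P=np.array([plane(c,p[:2],.125)[:2] for p in pts],np.float32)
    v=cv2.fitLine(P,cv2.DIST_HUBER,0,1e-4,1e-4).ravel();d=v[:2]*(-1 if v[0]>0 else 1)
    print([tuple(map(float,p)) for p in pts[::3]],"bar dir",ang(d),"lateral of axis mm",(1e3*((np.array([.563,-.114])-v[2:])@[-d[1],d[0]])).round(1))
E
python3 - <<'E'
from m import *
pointer("top",cv2.imread("pics/top0.png"),(350,380,276,306))
pointer("scene",cv2.imread("pics/scene0.png"),(354,386,240,258))
c=dict(np.load("w5.npz"));w=cv2.imread("pics/w5.png");bar(c,w,50,130)
bar(c,w,215,255)
c=dict(np.load("w2.npz"));bar(c,cv2.imread("pics/w2.png"),165,246)
E
```

```text
top pointer dir -162.15 width mm 28.8 len 64.5 npx 275 axis->tip -164.98 through [ 0.43393132 -0.14701924] lateral of axis mm 8.1
scene pointer dir -166.64 width mm 29.1 len 67.9 npx 249 axis->tip -167.29 through [ 0.4367549  -0.14206235] lateral of axis mm 1.9
[(324.0, 50.0, 38.0), (324.0, 62.0, 41.0), (317.0, 74.0, 55.0), (317.0, 86.0, 55.0), (316.5, 98.0, 26.0), (316.5, 110.0, 26.0), (316.0, 122.0, 25.0)] bar dir -167.39 lateral of axis mm -4.9
[(312.5, 215.0, 30.0), (312.5, 227.0, 30.0), (312.5, 239.0, 30.0), (311.5, 251.0, 30.0)] bar dir -165.15 lateral of axis mm -2.9
[(319.0, 165.0, 11.0), (319.0, 177.0, 11.0), (319.5, 189.0, 10.0), (319.5, 201.0, 10.0), (319.5, 213.0, 10.0), (319.5, 225.0, 10.0), (328.5, 237.0, 13.0)] bar dir -113.19 lateral of axis mm -1.8
```

Run:
```python
import cv2,numpy as np
g=cv2.imread("pics/w5.png").astype(int)
for r in(60,80,100,115,130,218,230,245):
    p=g[r,292:342];print(r,' '.join(f"{a.max()-a.min()}/{a.max()}" for a in p))
```

```text
60 9/78 9/79 10/77 9/78 9/79 9/78 7/82 8/85 8/84 8/87 8/92 8/93 7/102 6/117 5/136 5/149 7/159 5/166 4/173 5/173 4/179 4/176 5/202 5/211 5/220 3/225 4/230 3/234 5/233 4/176 5/218 5/210 5/206 6/203 6/200 6/196 7/185 6/172 6/161 4/117 5/108 5/109 5/108 7/110 6/110 5/109 4/109 5/116 4/116 5/115
80 7/111 7/112 7/111 8/112 7/111 7/112 6/111 7/110 7/111 8/112 7/111 7/111 9/118 9/129 8/140 7/153 6/161 8/171 8/179 6/187 5/193 6/198 6/206 6/216 5/223 4/228 3/233 3/239 4/240 6/164 3/228 4/223 8/220 7/214 7/208 6/200 6/187 7/171 7/134 8/115 8/115 9/116 8/115 8/114 9/117 8/115 9/116 9/116 9/115 11/117
100 91/245 93/245 92/245 93/245 92/245 92/245 92/245 92/245 92/245 92/244 93/222 91/219 13/122 12/131 11/144 9/157 9/166 8/173 8/182 7/190 8/197 8/203 8/210 6/218 5/224 5/231 4/237 3/243 4/242 7/207 6/230 4/224 6/219 7/215 8/210 8/200 9/184 14/174 86/226 91/246 91/246 91/246 91/246 91/246 90/246 91/246 91/246 91/246 91/246 91/246
115 93/243 94/243 93/244 94/243 94/243 94/243 93/243 93/243 94/244 93/243 93/243 93/242 15/125 13/134 12/145 11/158 10/168 10/176 9/184 8/192 8/199 8/204 10/213 7/220 5/225
[... 788 characters left out ...]
8/166 86/164 87/160 85/158 84/157 83/159 82/159
230 67/120 69/120 67/117 66/116 46/97 16/81 14/92 11/102 9/107 10/109 9/110 10/108 11/103 11/112 11/124 9/137 8/146 8/155 8/164 6/174 6/179 7/186 7/193 8/199 8/209 6/220 4/229 4/226 4/220 7/215 8/212 7/206 6/201 7/192 7/180 13/172 104/184 101/179 98/174 94/171 89/168 87/164 83/160 83/160 84/161 86/161 87/158 87/161 84/160 81/161
245 82/136 84/136 86/137 85/136 32/91 10/90 7/99 7/112 7/114 5/114 6/113 7/114 9/108 8/117 8/138 7/153 7/164 6/174 5/183 6/193 8/198 6/204 5/211 7/218 4/223 5/230 5/236 4/232 4/226 5/222 6/217 7/214 7/207 6/190 7/173 33/159 85/166 85/165 86/166 85/165 86/166 85/168 84/166 85/165 84/164 84/164 85/167 90/177 88/176 86/175
```

Run:
```python
from m import *
c=dict(np.load("w5.npz"))
a=[plane(c,p,.125)[:2] for p in((316.5,100),(316.3,122),(315.7,218),(315.4,245))]
d=a[3]-a[0];print(a,ang(d));n=np.array([-d[1],d[0]])/np.linalg.norm(d)
for A in([.563,-.1148],[.5617,-.1139]):print(((np.array(A)-a[0])@n*1e3).round(1))
# pointer left edge (z=.012) in w5
e=[plane(c,p,.012)[:2] for p in((296.6,218),(296.3,230),(295.9,245))];print(e,ang(e[2]-e[0]),[((x-a[0])@n*1e3).round(1) for x in e])
# pointer & bar in w2/w4: gray mask
c=dict(np.load("w2.npz"));g=cv2.imread("pics/w2.png")[175:225,215:275].astype(int)
m=((g.max(2)-g.min(2)<25)&(g.max(2)<125)).astype(np.uint8);k,l,st,ct=cv2.connectedComponentsWithStats(m);k=1+np.argmax(st[1:,4]);ys,xs=np.nonzero(l==k)
for r in range(50):print(''.join('#' if v else '.' for v in l[r]==k)) if r%2==0 else 0
P=np.array([plane(c,(x+215,y+175),.012)[:2] for x,y in zip(xs,ys)],np.float32);v=cv2.fitLine(P,cv2.DIST_L2,0,1e-4,1e-4).ravel();print(v,ang(-abs(v[:2])),len(xs))
mt=plane(c,(319.5,144),.138);print("mast",mt)
dd=-abs(v[:2]);u=(P-v[2:])@dd;print("tip",v[2:]+dd*u.max(),ang(v[2:]+dd*u.max()-mt[:2]))
```

```text
[array([ 0.5283643 , -0.12642283]), array([ 0.51919347, -0.12906997]), array([ 0.47529881, -0.141883  ]), array([ 0.46164614, -0.14579786])] -163.81
-1.5
-2.7
[array([ 0.44724498, -0.13388215]), array([ 0.43708706, -0.13647781]), array([ 0.42409284, -0.13977591])] -165.72 [np.float64(-15.5), np.float64(-15.8), np.float64(-16.3)]
............................................................
............................................................
............................................................
............................................................
............................................................
........................................#...................
.....................................#####..................
...................................########.................
.................................############...............
..............................################..............
............................####################............
.........................#########################..........
.......................##############
[... 198 characters left out ...]
........
..............########################......................
............########################........................
............#####################...........................
............###################.............................
.............################...............................
...............###########..................................
..................####......................................
............................................................
............................................................
[ 0.96793926  0.25118446  0.43546572 -0.14795145] -165.45 610
mast [ 0.56504128 -0.11541398  0.138     ]
tip [ 0.4062026  -0.15554535] -165.82
```

Careful with the scale: turns go in shares of pi rad. That gives: 0.036 rad is 0.0115.

```bash
python3 nudge.py '[0.0003, -0.0015, 0, 0, 0, 0.0038, 0.0006, -0.003, 0, 0, 0, 0.0076, 0.001, -0.0047, 0, 0, 0, 0.0115, 0.001, -0.0047, 0, 0, 0, 0.0115, 0.001, -0.0047, 0, 0, 0, 0.0115]'
python3 - <<'E'
from m import *
w=eyes.snapshot("wrist");c=eyes.calibration("wrist");np.savez("w6.npz",**c);cv2.imwrite("pics/w6.png",w)
cv2.imwrite("pics/t6.png",eyes.snapshot("top"));cv2.imwrite("pics/s6.png",eyes.snapshot("scene"))
g=w.astype(int)
for r in(100,115,130,218,230,245):
    p=g[r,285:342];print(r,' '.join(f"{a.max()-a.min()}/{a.max()}" for a in p))
E
```

```text
t: 14.9
eef_pos: [0.4417, -0.1466, 0.166]
ee_rot: [0.001, 0.992, 0.127, 0.003]
contact_force: [6.4, 1.9, 4.4]
opening: 0.267
grip_force: 39.7
100 85/251 86/251 93/245 93/245 92/245 92/245 92/245 93/245 92/245 94/245 92/245 92/245 91/245 92/245 92/245 91/245 90/245 91/244 71/186 12/123 12/135 11/145 9/157 9/167 9/175 8/183 7/192 5/197 6/202 9/211 7/220 6/226 4/231 4/238 3/244 3/242 3/236 5/229 4/223 6/219 6/213 8/210 8/197 8/183 15/175 90/237 91/246 91/246 91/246 91/246 90/246 91/247 91/247 92/247 92/247 92/247 92/247
115 88/250 87/250 87/250 87/250 87/250 87/250 87/250 90/247 94/243 94/243 93/243 94/243 92/243 93/243 93/243 93/243 94/243 93/243 93/242 14/125 12/135 13/148 11/161 9/168 10/177 8/184 7/194 8/200 8/205 10/213 7/220 5/226 4/232 5/241 3/245 8/216 4/236 4/229 5/225 7/220 8/214 7/209 11/197 10/180 28/186 94/244 92/244 93/244 93/244 93/245 94/244 93/245 94/245 93/245 93/245 94/245 93/245
130 91/247 88/250 88/250 87/250 88/250 88/250 87/250 88/250 87/250 87/250 94/243 95/243 93/243 92/243 94/243 93/243 94/243 94/244 93/241 17/126 15/136 13/148 12/161 11/170 11/177 9/186 8/195 
[... 658 characters left out ...]
104/183 90/157 67/120 68/120 67/119 66/116 63/115 18/78 13/90 13/103 12/111 11/124 8/136 9/146 7/155 9/166 7/173 7/180 7/185 7/193 9/201 8/210 8/219 5/228 4/225 5/220 7/214 8/212 6/206 8/202 5/192 7/180 8/173 11/108 38/119 108/186 108/188 107/186 106/186 104/181 102/179 99/174 93/171 89/168 84/164 84/163 87/162
245 131/183 130/184 129/185 128/186 130/189 132/191 134/196 128/197 126/199 119/201 103/175 80/135 81/137 84/137 85/138 85/137 85/137 14/79 11/95 9/105 9/117 7/130 7/154 7/164 7/173 7/184 5/193 7/199 7/205 6/211 7/218 3/222 5/228 5/235 4/231 4/226 4/222 5/216 5/212 6/206 6/192 6/174 6/141 10/105 50/129 88/171 86/167 83/165 83/165 80/164 77/164 80/163 80/163 81/163 82/164 82/164 83/163
```

```bash
python3 - <<'E'
from m import *
c=dict(np.load("w6.npz"))
bar_=[plane(c,p,.125)[:2] for p in((316.7,100),(316.5,115),(316.4,130),(315.7,218),(315.6,230),(315.2,245))]
d=bar_[-1]-bar_[0];d/=np.linalg.norm(d);n=np.array([-d[1],d[0]]);print("bar",ang(d))
for r,l,q in((218,301.2,330),(230,301.7,329.4),(245,301.9,329.2)):
    L=plane(c,(l,r),.012)[:2];Rr=plane(c,(q,r),.012)[:2];m=(L+Rr)/2;print("width",np.linalg.norm(L-Rr)*1e3,"mid off",(m-bar_[0])@n*1e3,"at",(m-bar_[0])@d+.038)
E
python3 g.py .44 -.145 .166 -76
```

```text
bar -166.02
width 24.37289269830517 mid off 0.6915133152950558 at 0.1180315194864377
width 23.679019197341376 mid off 0.7558321553393416 at 0.1285130382608997
width 23.63585562456513 mid off 0.8922982990893105 at 0.1419163459671325
[-0.0013 -0.002  -0.0001] [ 0.003 -0.005  0.01 ] yawY -75.4 [ 0.4417 -0.1467  0.166 ] [6.7 1.2 4.4]
```

The bar reads -166.0° and the pointer lies under it to within about 0.4°. I'll settle and hand in.

```bash
python3 nudge.py '[0, 0, 0, 0, 0, 0, 0, 0, 0, 0, 0, 0, 0, 0, 0, 0, 0, 0, 0, 0, 0, 0, 0, 0]'; python3 -c "
from rig import arm, eyes
print(abs(arm.sense()['qd']).max(),arm.close_job())"
```

```text
t: 15.55
eef_pos: [0.4418, -0.1466, 0.1659]
ee_rot: [0.001, 0.992, 0.127, 0.003]
contact_force: [6.3, 1.8, 4.1]
opening: 0.271
grip_force: 39.7
the job is handed in; nothing more can be done
0.0007775207394519562 None
```

The yoke hangs on the empty bar, lowered on and released, and the bar points along the pointer to within about 0.4° by my wrist-camera measurement. I handed the job in at 15.6 s with the knob still gripped and the arm still.

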